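# Latch the travel case

### The job

The travel case on the bathroom worktop is packed but its draw latch is open. Gently hook the latch's wire loop behind the lip of the keeper on the lid half without forcing it, then swing the lever back and press it down over centre until it snaps flat and draws the lid half tight. Do not press hard on the lever once it is down, leave the other things where they are, and let go at the end.

Things in the scene. Friction and masses are not known exactly. Their poses are not given: they have to be found in the camera images.
- case: dark blue hard-shell travel case, 180 x 260 x 130 mm (x, y, z), standing fixed on its hinge edge. Origin: on the underside, in the seam plane, at worktop level. Its +x points from the fixed half (x -120 to 0 mm) across the seam to the lid half (x 0 to 60 mm); z up. Its flat top is 130 mm above the worktop; the draw latch lies on top across the seam at y = 0.
- pivot (a point): the lever's hinge axis (along the case's y), at case (-20, 0, 155) mm. With the loop hooked the latch goes taut at a lever angle of about 1.1 to 1.5 rad; from there the lever needs a push of up to about 10 N at 50 mm from the pivot, passes dead centre somewhere between 0.45 and 0.05 rad and then snaps to 0 by itself.
- loop: steel wire loop with an orange tab. Origin on its hinge P1 on the lever; two 4 mm wires at y = +-16 mm run along its +x to the cross bar at x = 58 mm. Light hinge friction (0.015 N m) holds it; it starts raised on the lid side. It swings on the lever as the lever swings on the case, so the bar can go anywhere in the case's x-z plane that both links reach.
- bar (a point): middle of the loop's cross bar (5 mm diameter, 32 mm long, along y), at loop (58, 0, 0) mm.
- tab (a point): middle of the loop's orange pull tab, 22 long x 16 wide (along y) x 8 mm thick, at loop (72, 0, 9) mm, tilted 34 degrees upward from the loop; grip it across its 16 mm width, so that it can turn between the pads as the loop swings.
- lid_shell: lid half of the case, hinged along the seam's bottom edge (origin there, 10 mm above the worktop). Its seal springs it about 10 mm open at the top, about 6 N per mm. It carries the brass keeper, a hook of adjustable height that is set, and stuck, anywhere up to 8 mm higher or lower than mid-height, so its true height must be felt (or seen).
- seat (a point): where the bar's middle sits in a keeper set to mid-height, 140 mm above the lid's hinge. From it, x away from the seam and z up, mm, all z +-8: post face x -2.5; lip on the post to x 3.5, z 3 to 6.5, nose sloping back; pad top z -4, to x 14; all 12 wide. Bring the bar down on the pad at x over 6, slide it back under the lip to the post. Seat's x in the case: 29 sprung open, under 26 drawn tight.
- dish: white ceramic trinket dish, 60 mm wide, 20 mm high, standing on the fixed half of the case's top; origin under its centre. Leave it alone.
- hairbrush: chrome hairbrush, 180 x 55 x 36 mm, on the worktop beside the case; origin under its middle. Leave it alone.
- denture_brush: blue plastic denture brush, 155 x 16 x 20 mm, on the worktop beside the case; origin under its middle. Leave it alone.
- denture_case: teal denture case, 70 x 85 x 47 mm, on the worktop beyond the lid half; origin under its centre. Leave it alone.
- lever: the lever, a steel bar 22 mm wide with a red grip; origin on the pivot, it runs 64 mm along its own -x; its top face (to push) is 5 mm along its own +z. Flat = its -x along the case's -x (hard stop); it tilts up about the case's +y, to 2.4 rad at most (leaning to the lid half). Friction 0.02 N m holds it. The loop is hinged on it at P1, lever (-16, 0, -4) mm.

How it is judged:
By the outcome, as a careful person would: the job done as asked, in the order asked, and still so for the second after the job is handed in, with the robot touching nothing.
It also fails if it takes over 61 s, if anything falls off the work surface, if the arm or the gripper's body presses on something with over 40 N, if the wrist force passes 120 N, or if a joint passes its speed limit or range.

### The arm

A 6-joint arm with a two-finger parallel gripper is mounted at the origin on the work surface. World frame = base frame: x ahead of the robot, y to its left, z up, the work surface at z = 0. Lengths are in mm, angles in degrees, forces in N, time in s.
With the tool pointing down it reaches from about 350 to 850 mm from the base axis. Payload 8.1 kg.
Tool frame: the origin (TCP) lies at the very end of the fingers, on their centre line; the grasp point (between the pads) lies 19 mm behind it (r.grip_depth is the distance from the TCP to the grasp point, in mm); z points along the fingers, y is the direction in which the jaws open and shut (so a half turn about z gives the same grasp; the last joint's range is limited). The gripper opens to 85 mm and grips with 20 to 120 N. Pads are 22 mm wide; open, the fingers measure 114 mm over their backs; the gripper's body (76 mm by 85 mm) begins 54 mm behind the grasp point. The pads swing forward as they close: fully open they stand 13 mm farther back than shut.
Start: joints at [71.826, 7.471, 85.268, -0, 87.261, -4.893], TCP at [137.815, 583.963, 231.292] pointing down, gripper open.
Joint ranges: [-169.43, 169.43], [-51.17, 129.36], [1.28, 143.12], [-76.62, 256.62], [0, 156.53], [-152.29, 152.29]. Speed limits (degrees/s): [136.94, 136.94, 159.86, 180, 180, 180].

### API

Orientations are given as [roll, pitch, yaw] about the fixed x, y, z axes, in that order (R = Rz(yaw) Ry(pitch) Rx(roll)).
In Python, from bench import status, viewer, hand_in, r gives the robot as it stands.
- The arm moves only by the shell command python3 -m crank 'ROWS' [OPENING] [FORCE]. ROWS is a JSON object of lists of equal length, an entry for each row: "slide": the shift along the tool's x, y, z in m, a list of three; "twist": the turn about the tool's z in rad. A call has 1 to 8 rows; each row shifts and turns the commanded pose from where the row before left it, along the tool's axes as they then stand; what a row does not reach is not made up. A row lasts 1/10 s, in which the tool goes at most 50 mm and 8.59 degrees, less where a joint would pass 70% of its speed; a pose out of reach is approached as far as the arm can. A call with a gripper value outside its range is refused whole. OPENING is the closure, from 0 (fully open) to 1 (shut), set as the call begins (- or left out, the last holds). The fingers move at their own pace and stop on an object; FORCE is the grip in N (left out, the last holds). Time passes only in rows, so rows that do not move let the fingers close. It gives the time, the measured TCP pose, the force and the opening at its end, in the units of the state.
- status.sense(): the state, without advancing time (a new reading comes with each control period).
- viewer.snapshot(name): name is "scene" or "top" or "wrist"; returns a dict with "img" (420x560x3 uint8, red, green, blue), "fx", "fy", "cx", "cy" (pixels), "k1" (the pictures are not rectified: a ray, as slopes to the right and down, at radius r is drawn at 1 + k1 r^2 times it, then the intrinsics apply), "R" (3x3) and "t" (3): a world point X has camera coordinates R X + t; the wrist camera has in their place "hand_eye" (4x4, takes a point from camera to tool coordinates, whose origin is the TCP and whose axes are the flange's). Camera axes: x right, y down, z forward; pixel columns grow to the right and rows downward; lengths in mm; the calibration is good to about 2 mm. A picture is of the moment at which its call begins: read the wrist's pose just before it. There is no depth.
- hand_in(): hands the job in, once; it reports no verdict.
The state is a dict: "time": time; "joint_pos": joint angles; "qd": joint speeds; "joint_efforts": joint torques, N m; "tool_pos": TCP position; "tcp_rot": TCP orientation; "ft_force": force on the tool from outside, world axes, zero at the start; "wrist_torque": the same for the moment, N m; "finger_gap": finger opening in mm.
Only numpy, scipy, OpenCV 4.12 (cv2) and the standard library are available. Lean on these libraries where they do the work, as an engineer would, in place of code of your own. Each camera call takes 0.05 s, during which the arm holds its last target.

## Working session

There is one attempt and no reset: what is moved stays moved. The work goes in short steps, Python scripts to look and compute and a shell command to move; the robot and the scene stay as the last step left them, time stands still between calls to the robot, and variables do not carry over. Pictures are saved under pics/ and viewed, and the job is handed in when it is done.

```bash
ls; mkdir -p pics
cat > h.py <<'E'
import cv2,numpy as np,json
from bench import status,viewer,r
def snap(n,f):
    s=status.sense(); d=viewer.snapshot(n)
    cv2.imwrite('pics/'+f+'.png',d['img'][:,:,::-1])
    d2={k:(np.array(v).tolist() if k!='img' else 0) for k,v in d.items()}
    d2['tool_pos']=list(map(float,s['tool_pos']));d2['tcp_rot']=list(map(float,s['tcp_rot']))
    json.dump(d2,open('pics/'+f+'.json','w'))
    return d
E
python3 - <<'E'
from h import *
print(status.sense())
for n in('scene','top','wrist'):
    d=snap(n,n+'0'); print({k:v for k,v in d.items() if k!='img'})
E
```

```text
pics
{'time': 0.0, 'joint_pos': array([ 7.18253434e+01,  7.51557287e+00,  8.53306593e+01,  1.36918811e-04,
        8.72596034e+01, -4.89386635e+00]), 'qd': array([ 0.0921852 ,  0.03932206, -0.08858012, -0.0771602 , -0.0792317 ,
        0.02473642]), 'joint_efforts': array([-6.19781931e-04, -5.69379115e+01, -5.00569510e+01, -1.67152994e-04,
        1.39026638e-02, -2.40812699e-05]), 'tool_pos': array([137.64812702, 583.43436138, 230.22634155]), 'tcp_rot': array([-1.79894562e+02, -9.16510884e-03,  1.66719195e+02]), 'ft_force': array([-0.98937045, -0.28330646, -0.00844057]), 'wrist_torque': array([ 0.01267237, -0.00896891, -0.06003   ]), 'finger_gap': 85.40705289562604}
{'fx': 529.7920164601184, 'fy': 529.7920164601184, 'cx': 275.7720923696231, 'cy': 207.84211613667128, 'k1': -0.12206811219920634, 'R': array([[-0.20583602,  0.97829756, -0.0237786 ],
       [ 0.54658433,  0.09477934, -0.8320231 ],
       [-0.81171245, -0.18425733, -0.55423112]]), 't': array([  86.0968076 , -206.64900833, 1757.46860605])}
{'fx': 390.93030761118393, 'fy': 390.93030761118393, 'cx': 275.6621725900249, 'cy': 213.40441278307148, 'k1': -0.10967282650788782, 'R': array([[ 0.01413986, -0.99970741,  0.01962521],
       [-0.99137139, -0.01657459, -0.13003093],
       [ 0.13031817, -0.01761725, -0.9913157 ]]), 't': array([  9.30289725, 602.92307142, 782.22471219])}
{'fx': 350.94197662697223, 'fy': 350.94197662697223, 'cx': 273.90807766637465, 'cy': 207.6032878723013, 'k1': -0.03625743278130976, 'hand_eye': array([[-1.39839716e-03, -9.65972055e-01, -2.58642674e-01,
         6.49107981e+01],
       [ 9.99998886e-01, -1.48588194e-03,  1.42763897e-04,
        -1.26439962e+00],
       [-5.22218414e-04, -2.58642186e-01,  9.65973057e-01,
        -1.43575464e+02],
       [ 0.00000000e+00,  0.00000000e+00,  0.00000000e+00,
         1.00000000e+00]])}
```

View pics/scene0.png

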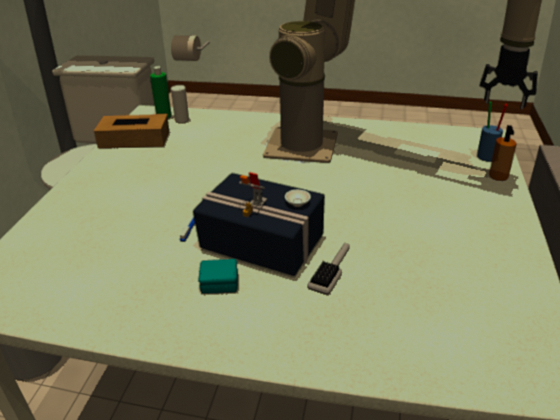

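View pics/top0.png

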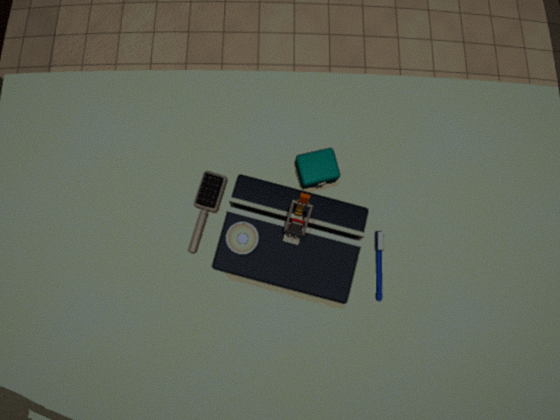

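View pics/wrist0.png

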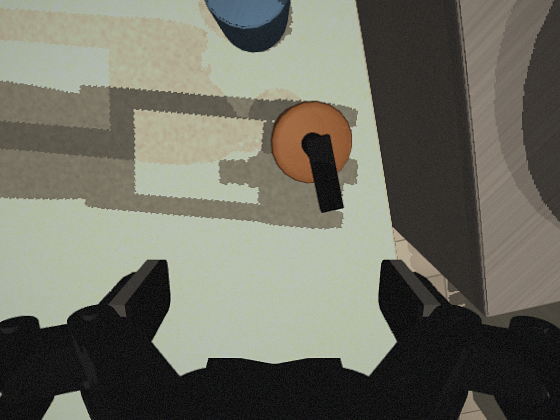

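Run:
```python
import cv2
a=cv2.imread('pics/top0.png')[130:310,180:400]; cv2.imwrite('pics/top0z.png',cv2.resize(a,None,fx=3.3,fy=3.3,interpolation=cv2.INTER_CUBIC)*1)
a=cv2.imread('pics/scene0.png')[160:280,180:340]; a=cv2.convertScaleAbs(cv2.resize(a,None,fx=5,fy=5,interpolation=cv2.INTER_CUBIC),alpha=1.6); cv2.imwrite('pics/scene0z.png',a)
```

```text
(no output)
```

View pics/top0z.png

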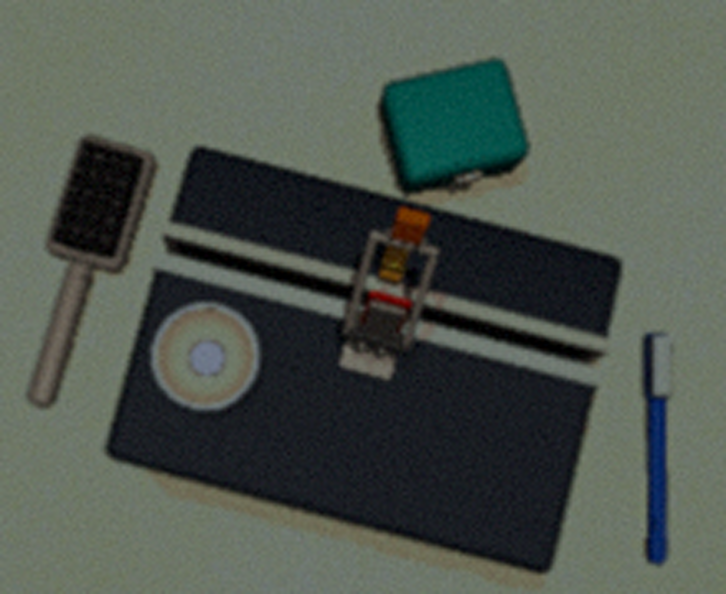

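View pics/scene0z.png

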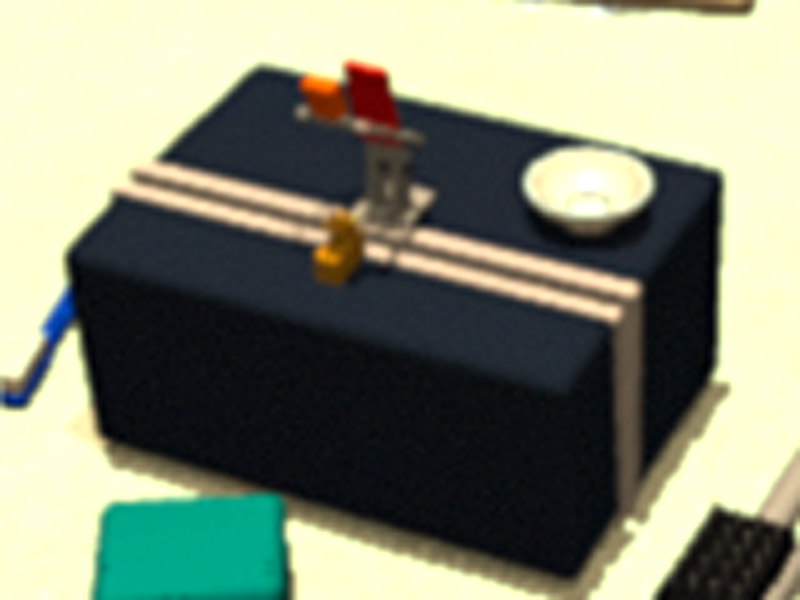

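```bash
cat >> h.py <<'E'
def ray(d,px,Rt=None):
    K=np.array([[d['fx'],0,d['cx']],[0,d['fy'],d['cy']],[0,0,1]])
    p=(np.array(px,float)-[d['cx'],d['cy']])/d['fx']; 
    u=p.copy()
    for _ in range(20): u=p/(1+d['k1']*(u@u))
    return np.array([u[0],u[1],1])
def campose(d):
    if 'hand_eye' in d:
        from scipy.spatial.transform import Rotation as Ro
        T=np.eye(4);T[:3,:3]=Ro.from_euler('xyz',d['tcp_rot'],degrees=True).as_matrix();T[:3,3]=d['tool_pos']
        M=T@np.array(d['hand_eye']); return M[:3,:3],M[:3,3]
    R=np.array(d['R']);t=np.array(d['t']); return R.T,-R.T@t
def wray(f,px):
    d=json.load(open('pics/'+f+'.json')); R,o=campose(d); return o,R@ray(d,px)
def atz(f,px,z):
    o,v=wray(f,px); return o+v*(z-o[2])/v[2]
def proj(f,X):
    d=json.load(open('pics/'+f+'.json')); R,o=campose(d); c=R.T@(np.array(X,float)-o); u=c[:2]/c[2]; u=u*(1+d['k1']*(u@u)); return u*d['fx']+[d['cx'],d['cy']]
def case2w(c,X):
    a=np.radians(c[2]); X=np.array(X,float); return np.array([c[0]+X[0]*np.cos(a)-X[1]*np.sin(a),c[1]+X[0]*np.sin(a)+X[1]*np.cos(a),X[2]])
def w2case(c,X):
    a=np.radians(c[2]); d=np.array(X,float)-[c[0],c[1],0]; return np.array([d[0]*np.cos(a)+d[1]*np.sin(a),-d[0]*np.sin(a)+d[1]*np.cos(a),d[2]])
E
python3 - <<'E'
from h import *
from scipy.optimize import least_squares
z=lambda x,y:(180+x/3.3,130+y/3.3)
s=lambda x,y:(180+x/5,160+y/5)
obs=[('top0',z(108,455),(-120,130,130)),('top0',z(547,573),(-120,-130,130)),
('scene0',s(265,65),(-120,-130,130)),('scene0',s(722,178),(-120,130,130)),('scene0',s(640,290),(0,130,130))]
for f,p,X in obs: print(f,atz(f,p,130).round(1))
for p in [(195,148),(621,260),(155,270),(595,385),(605,350),(168,240)]: print(p,atz('top0',z(*p),130).round(1))
def res(c): return np.concatenate([proj(f,case2w(c,X))-p for f,p,X in obs])
q=least_squares(res,[500,0,-10]); print(q.x,q.fun.round(1)); c=q.x
for p in [(195,148),(621,260),(155,270),(595,385),(605,350),(168,240)]: print(p,w2case(c,atz('top0',z(*p),130)).round(1))
E
```

```text
top0 [487.9 134.4 130. ]
top0 [ 425.9 -110.8  130. ]
scene0 [ 431.1 -106.1  130. ]
scene0 [498.9 138.  130. ]
scene0 [597.5 114.2 130. ]
(195, 148) [663.2  90.5 130. ]
(621, 260) [ 602.5 -154.6  130. ]
(155, 270) [592.2 111.2 130. ]
(595, 385) [ 530.8 -138.6  130. ]
(605, 350) [ 550.7 -144.6  130. ]
(168, 240) [609.5 104.3 130. ]
[573.53344692 -15.13956005 -13.84202764] [-2.9 -0.2  1.  -0.  -1.9 -1.2  1.3 -2.3 -1.9  1.7]
(195, 148) [ 61.8 124.  130. ]
(621, 260) [  61.5 -128.5  130. ]
(155, 270) [-12.  127.1 130. ]
(595, 385) [ -11.9 -130.1  130. ]
(605, 350) [   8.8 -131.1  130. ]
(168, 240) [  6.4 124.6 130. ]
```

```bash
python3 -m crank '{"slide":[[0,0,-0.03],[0,0,-0.03],[-0.03,-0.025,0],[-0.035,-0.03,0],[-0.035,-0.03,0],[-0.035,-0.03,0],[-0.035,-0.03,0],[-0.035,-0.03,0]],"twist":[0,0,0,0,0,0,0,0]}' 0 20
python3 -m crank '{"slide":[[-0.035,-0.03,0],[-0.035,-0.03,0],[-0.035,-0.03,0],[-0.035,-0.03,0],[-0.035,-0.03,0],[-0.035,-0.03,0],[-0.035,-0.03,0],[-0.035,-0.03,0]],"twist":[0,0,0,0,0,0,0,0]}'
```

```text
time: 0.95
tool_pos: [297.7, 364.9, 291.1]
tcp_rot: [-180.0, 0.0, 166.7]
ft_force: [-0.1, 0.2, -0.2]
finger_gap: 85.8
time: 1.75
tool_pos: [515.2, 66.8, 291.1]
tcp_rot: [180.0, -0.0, 166.7]
ft_force: [-0.4, 0.2, -0.7]
finger_gap: 85.5
```

```bash
python3 -m crank '{"slide":[[-0.028,-0.02,0],[-0.025,-0.02,0],[-0.02,-0.015,0],[0,0,0],[0,0,0]],"twist":[0,0,0,0,0]}'
python3 - <<'E'
from h import *
snap('wrist','w1')
E
```

```text
time: 2.25
tool_pos: [572.7, -1.8, 290.6]
tcp_rot: [180.0, -0.1, 166.7]
ft_force: [-0.2, 0.8, -0.7]
finger_gap: 85.4
```

View pics/w1.png

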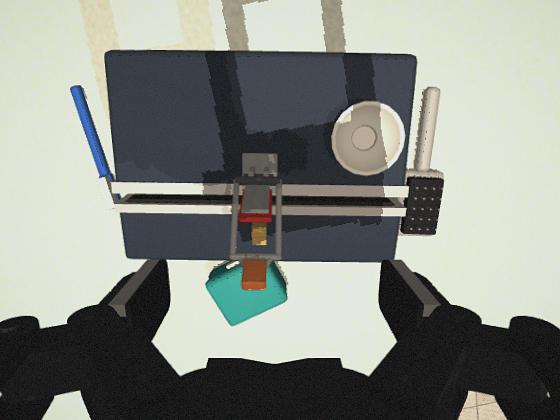

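```bash
python3 -m crank '{"slide":[[-0.03,-0.005,0],[-0.03,-0.005,0],[-0.02,0,0],[0,0,0],[0,0,0]],"twist":[0,0,0,0,0]}'
python3 - <<'E'
from h import *
snap('wrist','w2')
for f in('w1','w2'):
    a=cv2.imread('pics/%s.png'%f)
    cv2.imwrite('pics/%sz.png'%f,cv2.resize(a[80:300,180:380] if f=='w1' else a[40:260,150:390],None,fx=3.3,fy=2.7,interpolation=cv2.INTER_CUBIC) if 0 else cv2.resize(a[130:330,170:370] if f=='w1' else a[60:260,170:370],None,fx=3,fy=3,interpolation=cv2.INTER_CUBIC))
E
```

```text
time: 2.8
tool_pos: [647.9, -28.6, 291.1]
tcp_rot: [180.0, -0.1, 166.8]
ft_force: [-0.5, 0.3, 0.1]
finger_gap: 85.1
```

View pics/w2.png

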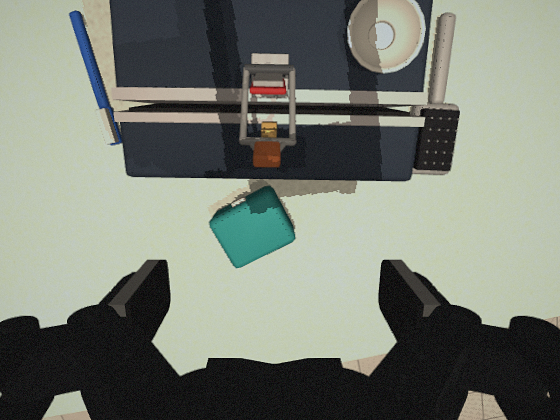

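View pics/w1z.png

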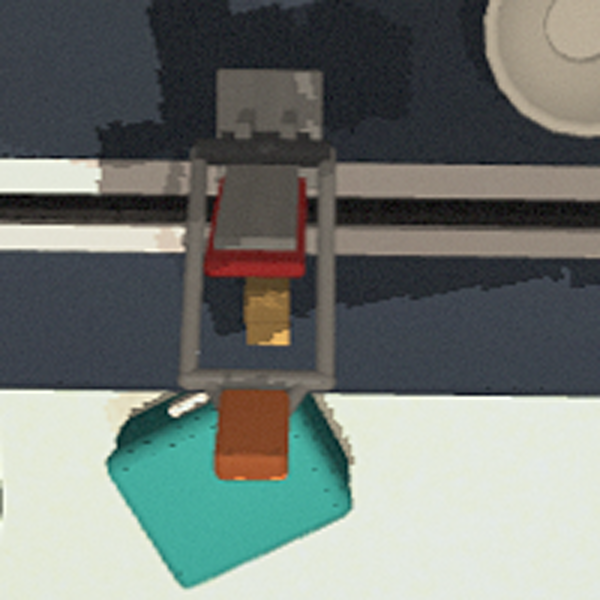

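View pics/w2z.png

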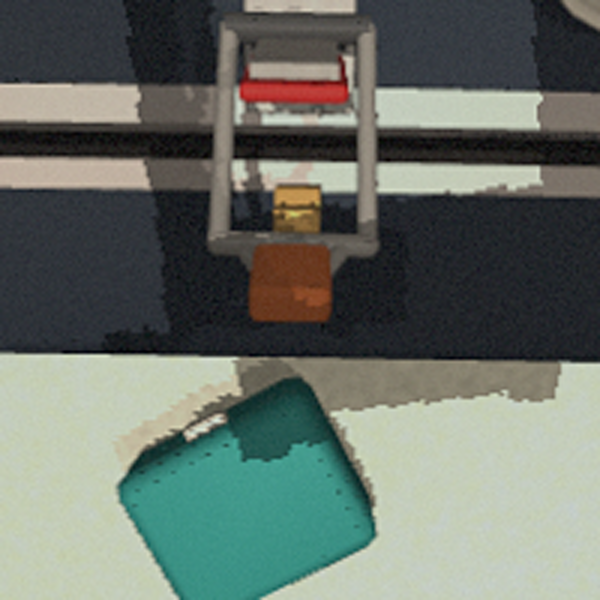

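```bash
cat > fit.py <<'E'
from h import *
from scipy.optimize import least_squares
def Ry(a): c,s=np.cos(a),np.sin(a); return np.array([[c,0,s],[0,1,0],[-s,0,c]])
PV=np.array([-20,0,155.])
def lev(phi,X): return PV+Ry(phi)@np.array(X,float)
def loop(phi,th,X): # th: pitch up of loop +x
    return lev(phi,(-16,0,-4))+Ry(-th)@np.array(X,float)
E
python3 - <<'E'
from fit import *
def res(q):
    c=q[:3];phi,th=q[3:5];o=[]
    P=lambda f,X:proj(f,case2w(c,X))
    for f,p,X in [('w1',(105,52),(-120,-130,130)),('w1',(417,57),(-120,130,130))]: o+=list((P(f,X)-p)*.5)
    for f,p,y in [('w1',(170,195),-65),('w1',(370,197.5),95),('w2',(170,100.7),-75),('w2',(370,105),85)]:
        # line point: find y matching col
        X=np.array([0,y,130.]); a=P(f,X);b=P(f,X+[0,1,0]); k=(p[0]-a[0])/(b[0]-a[0]); o.append((a+k*(b-a))[1]-p[1])
    for f,p in [('w1',(259.8,0)),('w2',(270,0))]: o.append(P(f,(-30,0,133))[0]-p[0])
    for f,p in [('w1',(257.3,180)),('w2',(269,68.7))]: o+=list(P(f,lev(phi,(-16,0,-4)))-p)
    for f,p in [('w1',(255.8,256.7)),('w2',(267.7,141))]: o+=list(P(f,loop(phi,th,(58,0,0)))-p)
    for f,p in [('w1',(255.3,218)),('w2',(268,90))]: o+=list(P(f,lev(phi,(-64,0,0)))-p)
    return np.array(o)
for i in [(1.7,.3),(1.7,-.3)]:
    q=least_squares(res,[573,-15,-13.8,*i]); print(q.x.round(3),q.cost,q.fun.round(1))
c=q.x[:3];ph,th=q.x[3:]
print('P1',loop(ph,th,(0,0,0)),'bar',loop(ph,th,(58,0,0)),'tab',loop(ph,th,(72,0,9)))
# keeper triangulation: edges
def tri(p1,p2):
    o1,v1=wray('w1',p1);o2,v2=wray('w2',p2);A=np.stack([v1,-v2],1);k=np.linalg.lstsq(A,o2-o1,rcond=None)[0]
    a=o1+k[0]*v1;b=o2+k[1]*v2; return w2case(c,(a+b)/2).round(1),np.linalg.norm(a-b).round(2)
g=lambda x,y:(170+x/3,130+y/3)
h=lambda x,y:(170+x/3,60+y/3)
print('keeper far end?',tri(g(267,345),h(297,232)))
print('brk',tri(g(267,313),h(297,206)))
print('plate',tri(g(269,70),h(300,-3)))
for f,z in (('w1',g(267,313)),('w2',h(297,206)),('w2',h(297,186)),('w2',h(297,232)),('w1',g(267,345)),('w1',g(267,283))):
  print(f,[w2case(c,atz(f,z,k)).round(1)[[0,2]] for k in (146,150,154,158)])
E
```

```text
[574.372 -16.227 -14.32    1.81    0.641] 11.460861442739734 [-2.  -1.4  1.8 -1.4 -1.  -0.5  0.1 -0.5  0.2  0.   0.7  1.8  0.3  2.3
 -0.2 -0.2 -0.2  0.1 -0.5  0.2 -0.  -1. ]
[574.372 -16.227 -14.32    1.81    0.641] 11.460861442740068 [-2.  -1.4  1.8 -1.4 -1.  -0.5  0.1 -0.5  0.2  0.   0.7  1.8  0.3  2.3
 -0.2 -0.2 -0.2  0.1 -0.5  0.2 -0.  -1. ]
P1 [-20.09442322   0.         171.4921522 ] bar [ 26.39629292   0.         206.17086775] tab [ 32.23700992   0.         221.75566884]
keeper far end? (array([ 25.3,   1.1, 186.6]), np.float64(0.95))
brk (array([ 19.7,   0.9, 178.3]), np.float64(0.78))
plate (array([-35.8,  -0.6, 117.6]), np.float64(0.6))
w1 [array([ 31., 146.]), array([ 29.6, 150. ]), array([ 28.2, 154. ]), array([ 26.8, 158. ])]
w2 [array([ 20.9, 146. ]), array([ 20.8, 150. ]), array([ 20.6, 154. ]), array([ 20.5, 158. ])]
w2 [array([ 15.7, 146. ]), array([ 15.6, 150. ]), array([ 15.5, 154. ]), array([ 15.4, 158. ])]
w2 [array([ 27.8, 146. ]), array([ 27.5, 150. ]), array([ 27.3, 154. ]), array([ 27., 158.])]
w1 [array([ 40.9, 146. ]), array([ 39.4, 150. ]), array([ 37.8, 154. ]), array([ 36.3, 158. ])]
w1 [array([ 21.9, 146. ]), array([ 20.7, 150. ]), array([ 19.4, 154. ]), array([ 18.1, 158. ])]
```

```bash
cat >> fit.py <<'E'
C=np.array([574.37,-16.23,-14.32])
def tcp(): 
    s=status.sense(); return w2case(C,s['tool_pos']).round(1), (s['tcp_rot'][2]-180-C[2]), s['ft_force'].round(1), round(s['finger_gap'],1), s['time']
E
python3 -c "
from fit import *
print(tcp())"
python3 -m crank '{"slide":[[0,-0.025,0],[0,-0.04,0],[0,-0.03,0.02],[0,0,0.045],[0,0,0.045],[0,0,0],[0,0,0]],"twist":[0.019,0,0,0,0,0,0]}'
python3 - <<'E'
from fit import *
print(tcp())
snap('wrist','w3')
E
```

```text
(array([ 74.2,   6.1, 291.4]), np.float64(1.1068736916356627), array([ 0. , -0.3, -0.1]), 85.1, 2.85)
time: 3.55
tool_pos: [624.4, -121.1, 181.8]
tcp_rot: [180.0, -0.1, 165.7]
ft_force: [-0.0, -0.6, 1.0]
finger_gap: 85.4
(array([ 74.4, -89.2, 181.8]), np.float64(-0.00937125620054502), array([-0. , -0.6,  1. ]), 85.4, 3.55)
```

View pics/w3.png

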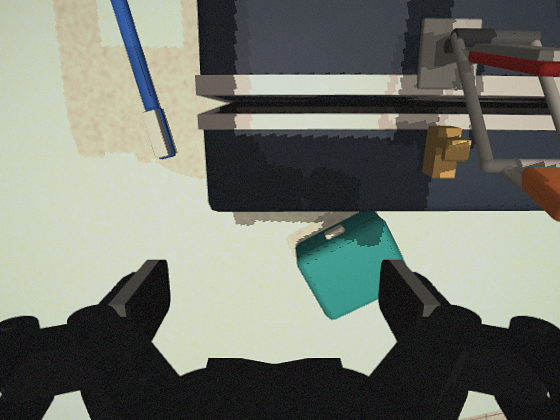

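Run:
```python
import cv2
a=cv2.imread('pics/w3.png')[110:190,410:490];a=cv2.convertScaleAbs(cv2.resize(a,None,fx=8,fy=8,interpolation=cv2.INTER_CUBIC)[:600],alpha=1.3)
cv2.imwrite('pics/w3z.png',a)
```

```text
(no output)
```

View pics/w3z.png

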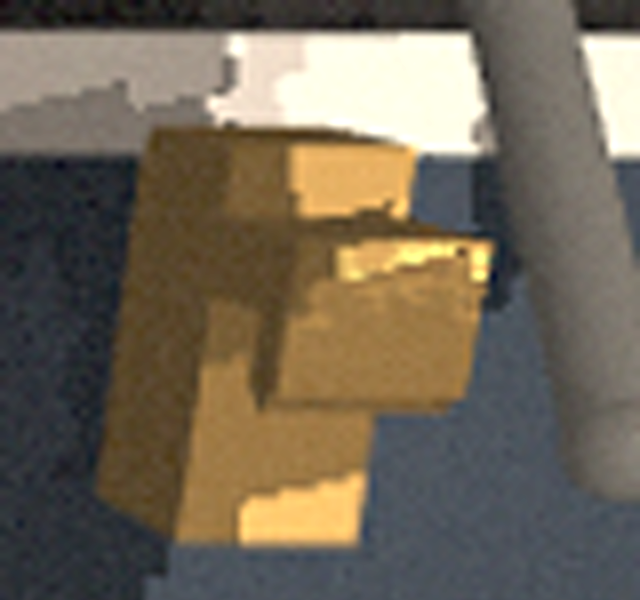

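Run:
```python
from fit import *
z=lambda x,y:(410+x/8,110+y/8)
def aty(f,p,y):
    o,v=wray(f,p);o=w2case(C,o);v=w2case([0,0,C[2]],v);return (o+v*(y-o[1])/v[1]).round(1)
for n,p,y in [('pad L',(175,545),-6),('pad R',(360,545),6),('base L',(100,495),-6),('lipnoseL',(265,408),-6),('lipnoseR',(455,408),6),('liptopL',(290,235),-6),('liptopR',(495,240),6),('postbackR',(415,148),6),('postbackL?',(150,130),-6)]:
    print(n,aty('w3',z(*p),y), [w2case(C,atz('w3',z(*p),k)).round(1)[:2] for k in (130,146)])
```

```text
pad L [ 42.5  -6.  141.7] [array([44.6, -0.6]), array([41.8, -8. ])]
pad R [ 42.3   6.  142.8] [array([44.6, 12.8]), array([41.7,  4.3])]
base L [ 41.2  -6.  129.1] [array([41. , -6.4]), array([ 38.5, -13.3])]
lipnoseL [ 32.  -6. 152.] [array([34.8,  4.7]), array([32.8, -3.1])]
lipnoseR [ 32.    6.  152.2] [array([34.8, 18.4]), array([32.8,  9.4])]
liptopL [ 21.3  -6.  152.7] [array([22.9,  5.1]), array([21.8, -2.7])]
liptopR [ 21.5   6.  154.2] [array([23.1, 19.6]), array([22. , 10.6])]
postbackR [ 16.4   6.  143.5] [array([16.9, 13.1]), array([16.3,  4.7])]
postbackL? [ 15.8  -6.  131.1] [array([15.8, -5.5]), array([ 15.3, -12.5])]
```

Run:
```python
from fit import *
g=lambda x,y:(170+x/3,130+y/3)
h=lambda x,y:(170+x/3,60+y/3)
for n,f,p,z in [('tab','w1',g(252,455),232),('bar','w1',g(257.5,380),206),('P1','w1',g(262,150),171),('tab','w2',h(290,283),225),('bar','w2',h(293,243),206),('P1','w2',h(297,26),171),('keep','w2',h(297.5,215),150),('keep','w1',g(268,320),150)]:
    print(n,f,w2case(C,atz(f,p,z)).round(1))
print(tcp())
# trajectory tab positions for bar targets
from scipy.optimize import fsolve
def sol(bx,bz,g0=(2.0,-.4)):
    s=fsolve(lambda q:(loop(q[0],q[1],(58,0,0))-[bx,0,bz])[[0,2]],g0); return s,loop(*s,(72,0,9)).round(1)
for b in [(26.4,206.2),(40,190),(42,175),(40,160),(38,152),(37.5,146),(34,145.5),(30,145.5),(28.5,145.5)]:
    s,t=sol(*b); print(b,s.round(2),t[[0,2]])
```

```text
tab w1 [ 32.7   0.3 232. ]
bar w1 [2.66e+01 2.00e-01 2.06e+02]
P1 w1 [-21.4  -0.5 171. ]
tab w2 [ 3.28e+01 -1.00e-01  2.25e+02]
bar w2 [2.63e+01 1.00e-01 2.06e+02]
P1 w2 [-21.7  -0.2 171. ]
keep w2 [ 23.1   0.3 150. ]
keep w1 [ 31.7   0.5 150. ]
(array([ 76.1, -89.2, 184.1]), np.float64(-0.003706062954528022), array([-0.1, -0.2,  1.6]), 85.3, 3.6)
(26.4, 206.2) [1.81 0.64] [ 32.2 221.8]
(40, 190) [2.15 0.34] [ 50.2 203.2]
(42, 175) [2.07 0.07] [ 55.3 185. ]
(40, 160) [ 2.   -0.19] [ 55.5 166.1]
(38, 152) [ 2.01 -0.34] [ 54.2 155.9]
(37.5, 146) [ 2.13 -0.44] [ 54.  148.2]
(34, 145.5) [ 1.94 -0.46] [ 50.5 147.3]
(30, 145.5) [ 1.7  -0.46] [ 46.5 147.3]
(28.5, 145.5) [ 1.6  -0.46] [ 45.  147.4]
```

```bash
python3 -m crank '{"slide":[[0,0,-0.04],[0,0,-0.035],[0.01,0.03,0],[0.015,0.03,0],[0.015,0.029,0],[0,0,0],[0,0,0]],"twist":[0,0,0,0,0,0,0]}'
python3 -c "
from fit import *
for i in range(3): print(tcp())"
python3 -m crank '{"slide":[[0,0,0]],"twist":[0]}'
python3 -c "
from fit import *
print(tcp()); snap('wrist','w4');print(tcp())"
```

```text
time: 4.3
tool_pos: [610.0, -25.0, 260.3]
tcp_rot: [180.0, 0.3, 165.8]
ft_force: [0.8, 0.6, 0.9]
finger_gap: 85.3
(array([ 36.7,   0.3, 260.3]), np.float64(0.0782217417066775), array([0.8, 0.6, 0.9]), 85.3, 4.3)
(array([ 36.7,   0.3, 260.3]), np.float64(0.0782217417066775), array([0.8, 0.6, 0.9]), 85.3, 4.3)
(array([ 36.7,   0.3, 260.3]), np.float64(0.0782217417066775), array([0.8, 0.6, 0.9]), 85.3, 4.3)
time: 4.4
tool_pos: [609.7, -26.4, 258.7]
tcp_rot: [-180.0, 0.2, 165.6]
ft_force: [-0.4, -0.1, 0.4]
finger_gap: 85.2
(array([ 36.7,  -1.1, 258.7]), np.float64(-0.04851935870112101), array([-0.4, -0.1,  0.4]), 85.2, 4.4)
(array([ 36.5,  -1.4, 257.9]), np.float64(-0.08770491488206034), array([ 0. , -0.3,  0.1]), 85.8, 4.45)
```

View pics/w4.png

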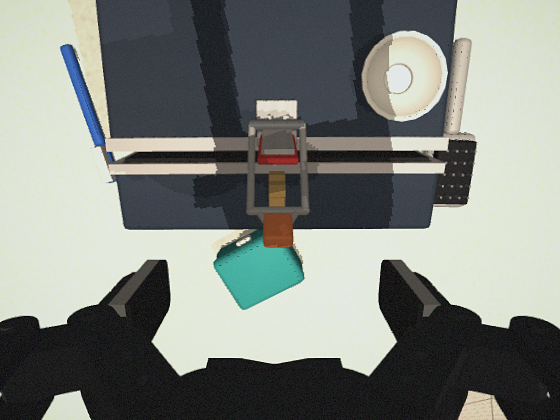

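```bash
python3 -m crank '{"slide":[[0.001,0.001,0.02],[0,0,0.016],[0,0,0.01],[0,0,0],[0,0,0]],"twist":[0,0,0,0,0]}' 0.5 20
python3 -c "
from fit import *
print(tcp()); snap('wrist','w5');print(tcp())"
```

```text
time: 4.95
tool_pos: [607.9, -24.8, 210.2]
tcp_rot: [-180.0, -0.0, 165.6]
ft_force: [0.4, 0.0, 0.0]
finger_gap: 42.6
(array([ 34.6,  -0. , 210.2]), np.float64(-0.07163176356601042), array([0.4, 0. , 0. ]), 42.6, 4.95)
(array([3.500e+01, 1.000e-01, 2.109e+02]), np.float64(-0.06506549400193506), array([ 0.7,  0.3, -0.6]), 42.4, 5.0)
```

View pics/w5.png

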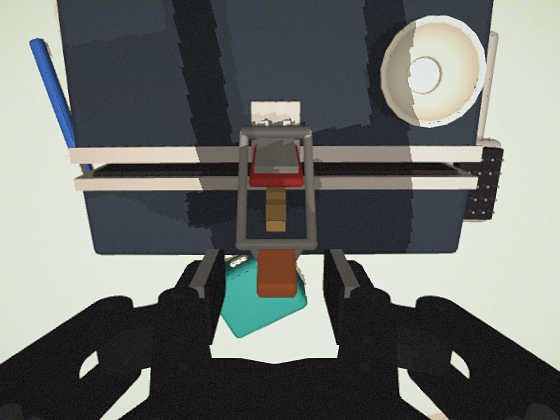

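```bash
python3 -m crank '{"slide":[[0,0,0],[0,0,0],[0,0,0],[0,0,0]],"twist":[0,0,0,0]}' 1 20
python3 -c "
from fit import *
print(tcp()); snap('wrist','w6');print(tcp())"
```

```text
time: 5.4
tool_pos: [608.6, -24.4, 211.2]
tcp_rot: [180.0, 0.1, 165.6]
ft_force: [1.8, 1.3, 2.2]
finger_gap: 15.1
(array([ 35.2,   0.6, 211.2]), np.float64(-0.0392368312785365), array([1.8, 1.3, 2.2]), 15.1, 5.4)
(array([ 35.3,   0.6, 211.2]), np.float64(-0.038288794395462844), array([0.6, 0.8, 3. ]), 15.5, 5.45)
```

View pics/w6.png

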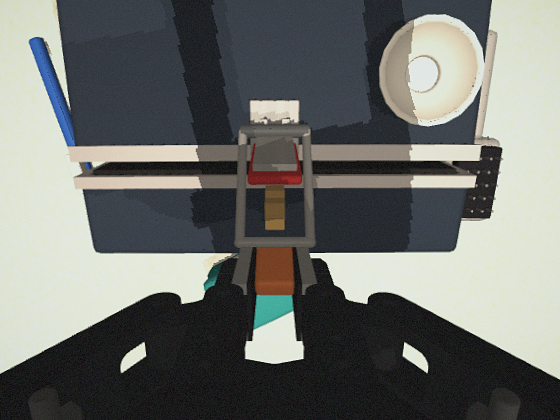

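```bash
python3 -m crank '{"slide":[[-0.006,0,0.005],[-0.006,0,0.006],[-0.006,0,0.0075],[-0.003,0,0.009],[-0.002,0,0.009],[0,0,0],[0,0,0]],"twist":[0,0,0,0,0,0,0]}'
python3 -c "
from fit import *
print(tcp()); snap('wrist','w7');print(tcp())"
```

```text
time: 6.15
tool_pos: [629.8, -30.1, 172.3]
tcp_rot: [180.0, -0.1, 165.6]
ft_force: [1.7, 3.4, 0.6]
finger_gap: 14.9
(array([ 57.2,   0.3, 172.3]), np.float64(-0.04670087432693748), array([1.7, 3.4, 0.6]), 14.9, 6.15)
(array([ 57.1,   0.3, 172.5]), np.float64(-0.04442264448822897), array([ 2.1,  3.5, -0.1]), 15.5, 6.2)
```

View pics/w7.png

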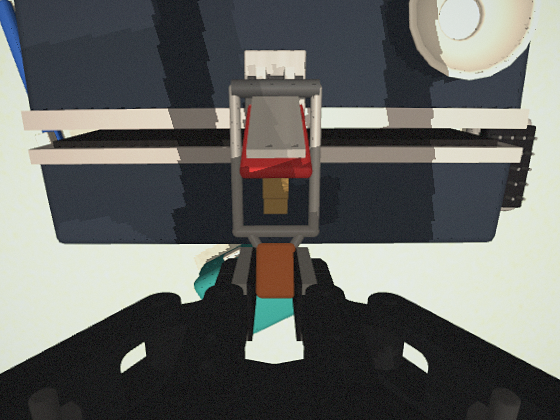

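```bash
cat >> fit.py <<'E'
def fitlt(f,bar=None,tip=None,p1=None,g0=(2,0)):
    P=lambda X:proj(f,case2w(C,X))
    def res(q):
        o=[]
        if bar is not None:o.append((P(loop(*q,(58,0,0)))[1]-bar))
        if tip is not None:o.append((P(lev(q[0],(-64,0,3)))[1]-tip))
        if p1 is not None:o.append((P(loop(*q,(0,0,0)))[1]-p1))
        return o
    q=least_squares(res,g0); print(q.x.round(3),np.round(q.fun,1),'bar',loop(*q.x,(58,0,0)).round(1)[[0,2]],'tab',loop(*q.x,(72,0,9)).round(1)[[0,2]],'P1',loop(*q.x,(0,0,0)).round(1)[[0,2]]); return q.x
E
python3 -c "
from fit import *
fitlt('w7',231,174,87)
fitlt('w7',231,None,87)
fitlt('w7',231,174)
fitlt('w6',242,184,130)
"
```

```text
[2.004 0.024] [-0.  -0.7  2.9] bar [ 41.1 172.6] tab [ 54.8 181.9] P1 [-16.9 171.2]
[1.939 0.085] [ 0. -0.] bar [ 39.8 176.3] tab [ 53.  186.5] P1 [-18.  171.4]
[2.008 0.02 ] [-0. -0.] bar [ 41.1 172.4] tab [ 55.  181.7] P1 [-16.8 171.2]
[1.797 0.08 ] [-0.  -0.6  2.6] bar [ 37.5 176.1] tab [ 50.7 186.2] P1 [-20.3 171.5]
```

```bash
python3 -m crank '{"slide":[[0,0,0.008],[0,0,0.008],[0,0,0.006],[0,0,0],[0,0,0]],"twist":[0,0,0,0,0]}'
python3 -c "
from fit import *
print(tcp()); snap('wrist','w8');print(tcp())"
```

```text
time: 6.7
tool_pos: [629.5, -30.0, 150.7]
tcp_rot: [-180.0, -0.1, 165.6]
ft_force: [1.6, 3.5, 1.7]
finger_gap: 15.4
(array([ 56.9,   0.3, 150.7]), np.float64(-0.04467297093994915), array([1.6, 3.5, 1.7]), 15.4, 6.7)
(array([ 56.9,   0.3, 151. ]), np.float64(-0.04301210459654925), array([0.5, 4.2, 1.3]), 15.1, 6.75)
```

View pics/w8.png

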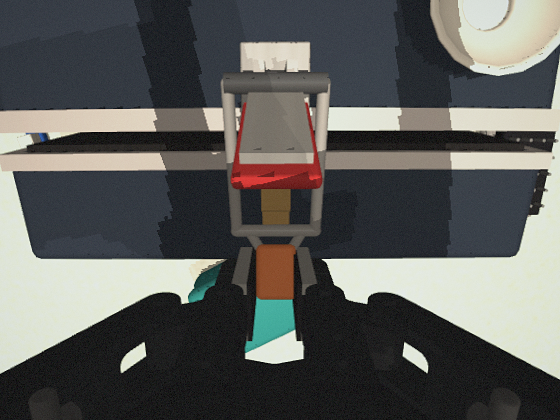

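```bash
python3 -c "
from fit import *
fitlt('w8',231,183,82,(2,-.2))
fitlt('w8',231,None,82,(2,-.2))
fitlt('w8',231,183,None,(2,-.2))
a=cv2.imread('pics/w8.png')[170:250,210:340];cv2.imwrite('pics/w8z.png',cv2.convertScaleAbs(cv2.resize(a,None,fx=6,fy=6,interpolation=cv2.INTER_CUBIC),alpha=1.3))
from scipy.optimize import fsolve
def sol(bx,bz,g0=(2.0,-.4)):
    s=fsolve(lambda q:(loop(q[0],q[1],(58,0,0))-[bx,0,bz])[[0,2]],g0); return s,loop(*s,(72,0,9)).round(1)
for b in [(40,152),(37,152),(36,150),(36,148),(36,146),(36,144),(36,142),(28.5,148),(28.5,146),(28.5,144)]:
    s,t=sol(*b); print(b,s.round(2),t[[0,2]])
"
```

```text
[ 1.972 -0.25 ] [-0.  -0.7  2.8] bar [ 38.8 157. ] tab [ 54.6 162.2] P1 [-17.4 171.3]
[ 1.919 -0.224] [-0. -0.] bar [ 38.2 158.5] tab [ 53.9 164.2] P1 [-18.3 171.4]
[ 1.975 -0.251] [-0. -0.] bar [ 38.8 156.9] tab [ 54.6 162.1] P1 [-17.4 171.3]
(40, 152) [ 2.13 -0.33] [ 56.2 156. ]
(37, 152) [ 1.96 -0.34] [ 53.2 155.8]
(36, 150) [ 1.94 -0.38] [ 52.3 153.2]
(36, 148) [ 1.99 -0.41] [ 52.4 150.6]
(36, 146) [ 2.04 -0.45] [ 52.5 148.1]
(36, 144) [ 2.1  -0.48] [ 52.6 145.5]
(36, 142) [ 2.16 -0.51] [ 52.6 142.9]
(28.5, 148) [ 1.52 -0.4 ] [ 44.9 150.8]
(28.5, 146) [ 1.58 -0.45] [ 45.  148.1]
(28.5, 144) [ 1.65 -0.49] [ 45.1 145.4]
```

View pics/w8z.png

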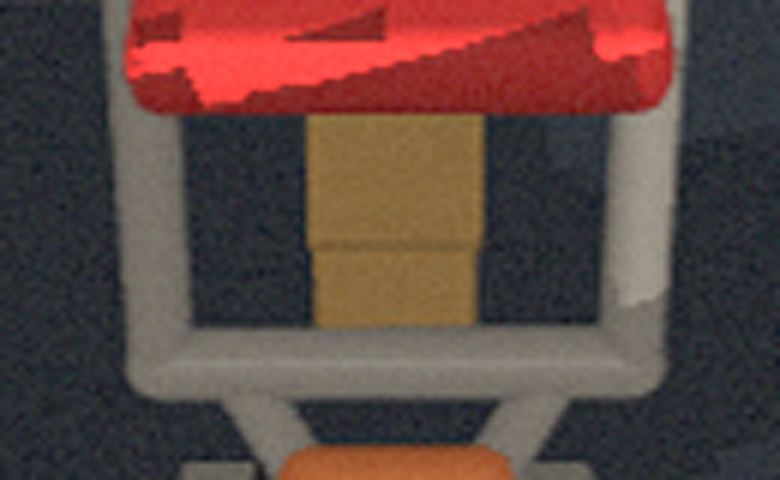

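```bash
python3 -m crank '{"slide":[[0,0,0.004],[0.001,0,0.004],[0,0,0.001],[0,0,0],[0,0,0]],"twist":[0,0,0,0,0]}'
python3 -m crank '{"slide":[[0,0,0.001],[0,0,0]],"twist":[0,0]}'
python3 -m crank '{"slide":[[0,0,0.001],[0,0,0]],"twist":[0,0]}'
```

```text
time: 7.25
tool_pos: [629.3, -30.0, 142.8]
tcp_rot: [180.0, -0.0, 165.6]
ft_force: [0.9, 2.7, 0.8]
finger_gap: 14.9
time: 7.45
tool_pos: [629.2, -30.0, 141.8]
tcp_rot: [180.0, -0.0, 165.6]
ft_force: [2.0, 3.3, 3.2]
finger_gap: 15.3
time: 7.65
tool_pos: [629.3, -30.0, 140.7]
tcp_rot: [-180.0, -0.0, 165.6]
ft_force: [1.6, 3.5, 2.4]
finger_gap: 15.2
```

```bash
for i in 1; do python3 -m crank '{"slide":[[0,0,0.001],[0,0,0]],"twist":[0,0]}'; python3 -m crank '{"slide":[[0,0,0.001],[0,0,0]],"twist":[0,0]}';python3 -m crank '{"slide":[[0,0,0.0007],[0,0,0]],"twist":[0,0]}'; done
python3 -c "
from fit import *
print(tcp()); snap('wrist','w9');print(tcp())
a=cv2.imread('pics/w9.png')[60:300,180:380];cv2.imwrite('pics/w9z.png',cv2.convertScaleAbs(cv2.resize(a,None,fx=2.5,fy=2.5,interpolation=cv2.INTER_CUBIC),alpha=1.3))
snap('scene','s9')
a=cv2.imread('pics/s9.png')[160:280,180:340]; a=cv2.convertScaleAbs(cv2.resize(a,None,fx=5,fy=5,interpolation=cv2.INTER_CUBIC),alpha=1.6); cv2.imwrite('pics/s9z.png',a)"
```

```text
time: 7.85
tool_pos: [629.3, -30.0, 139.6]
tcp_rot: [180.0, -0.0, 165.6]
ft_force: [0.9, 3.9, 3.6]
finger_gap: 15.4
time: 8.05
tool_pos: [629.3, -30.0, 138.6]
tcp_rot: [-180.0, -0.0, 165.6]
ft_force: [1.8, 4.7, 1.7]
finger_gap: 15.4
time: 8.25
tool_pos: [629.3, -30.0, 137.9]
tcp_rot: [180.0, -0.0, 165.6]
ft_force: [0.9, 3.8, 2.4]
finger_gap: 15.0
(array([ 56.6,   0.2, 137.9]), np.float64(-0.04910865425568289), array([0.9, 3.8, 2.4]), 15.0, 8.25)
(array([ 56.6,   0.3, 138. ]), np.float64(-0.05002793524970883), array([1.8, 3.8, 2. ]), 15.2, 8.3)
```

View pics/w9z.png

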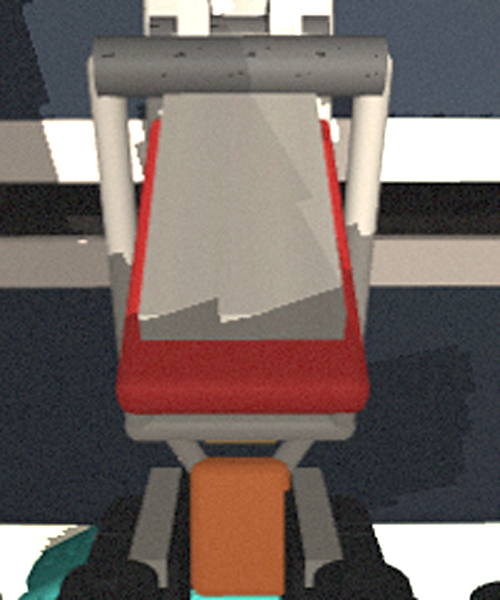

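View pics/s9z.png

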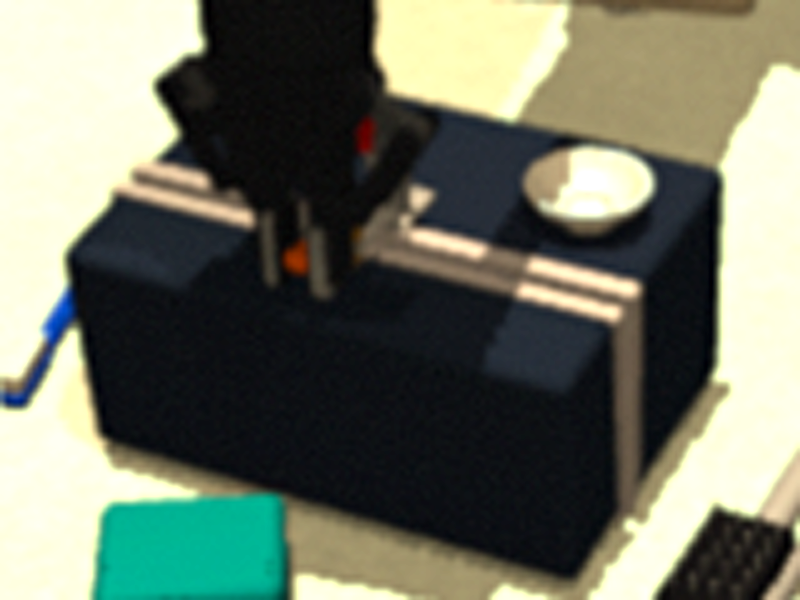

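```bash
python3 -c "
from fit import *
fitlt('w9',231,221,87,(2,-.4))
fitlt('w9',231,None,87,(2,-.4))
fitlt('w9',231,221,None,(2,-.4))
"
python3 -m crank '{"slide":[[0,0,0.0007],[0,0,0]],"twist":[0,0]}'; python3 -m crank '{"slide":[[0,0,0.0007],[0,0,0]],"twist":[0,0]}'
```

```text
[ 2.082 -0.417] [-0.  -0.5  1.6] bar [ 37.4 147.4] tab [ 53.8 150. ] P1 [-15.7 170.9]
[ 2.053 -0.407] [0. 0.] bar [ 37.1 148.1] tab [ 53.6 150.8] P1 [-16.1 171. ]
[ 2.084 -0.418] [-0. -0.] bar [ 37.4 147.4] tab [ 53.8 149.9] P1 [-15.6 170.9]
time: 8.55
tool_pos: [629.3, -30.0, 137.3]
tcp_rot: [180.0, -0.0, 165.6]
ft_force: [1.1, 3.7, 2.6]
finger_gap: 15.0
time: 8.75
tool_pos: [629.3, -30.0, 136.6]
tcp_rot: [-180.0, -0.0, 165.6]
ft_force: [0.4, 3.7, 2.7]
finger_gap: 15.4
```

```bash
python3 -m crank '{"slide":[[0,0,0.0007],[0,0,0]],"twist":[0,0]}'; python3 -m crank '{"slide":[[0,0,0.0007],[0,0,0]],"twist":[0,0]}'
```

```text
time: 8.95
tool_pos: [629.3, -30.0, 135.9]
tcp_rot: [180.0, -0.0, 165.6]
ft_force: [0.3, 3.5, 2.3]
finger_gap: 15.0
time: 9.15
tool_pos: [629.2, -30.0, 135.2]
tcp_rot: [180.0, -0.0, 165.6]
ft_force: [1.2, 4.7, 2.1]
finger_gap: 15.6
```

```bash
python3 -m crank '{"slide":[[0,0,0.0007],[0,0,0]],"twist":[0,0]}'; python3 -m crank '{"slide":[[0,0,0]],"twist":[0]}'
```

```text
time: 9.35
tool_pos: [629.3, -30.0, 134.5]
tcp_rot: [180.0, -0.0, 165.6]
ft_force: [0.7, 3.8, 2.8]
finger_gap: 15.2
time: 9.45
tool_pos: [629.3, -30.0, 134.6]
tcp_rot: [-180.0, 0.0, 165.6]
ft_force: [1.1, 3.8, 2.5]
finger_gap: 15.1
```

```bash
python3 -m crank '{"slide":[[0,0,0.0007],[0,0,0]],"twist":[0,0]}'; python3 -c "
from fit import *
print(tcp()); snap('wrist','w10')
a=cv2.imread('pics/w10.png')[60:300,180:380];cv2.imwrite('pics/w10z.png',cv2.convertScaleAbs(cv2.resize(a,None,fx=2.5,fy=2.5,interpolation=cv2.INTER_CUBIC),alpha=1.3))"
```

```text
time: 9.65
tool_pos: [629.3, -30.0, 133.8]
tcp_rot: [180.0, 0.0, 165.6]
ft_force: [1.8, 4.1, 2.7]
finger_gap: 15.2
(array([ 56.6,   0.2, 133.8]), np.float64(-0.050266371537439625), array([1.8, 4.1, 2.7]), 15.2, 9.65)
```

View pics/w10z.png

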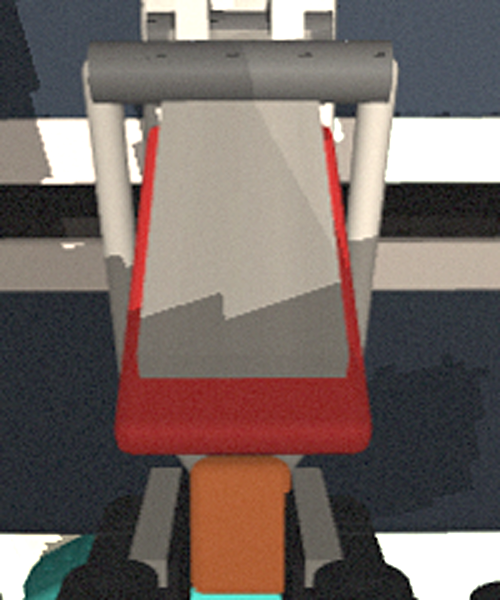

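```bash
python3 -c "
from fit import *
for t in (236,238,240):
  q=least_squares(lambda q:proj('w10',case2w(C,lev(q[0],(-64,0,3))))[1]-t,[2.1]); ph=q.x[0]; P=loop(ph,0,(0,0,0)); 
  z=P[2]-np.sqrt(72.56**2-(53.8-P[0])**2); th=np.arctan2(z-P[2],53.8-P[0])-np.arctan2(9,72)
  print(ph,'tab z if x=53.8',z,'bar',loop(ph,th,(58,0,0)), 'y1',proj('w10',case2w(C,P))[1])
  for x in (53.8,):
   print('tabtop rows',[proj('w10',case2w(C,loop(ph,t,(72-11*.829-4*.56,0,9-11*.559+4*.829))))[1].round(1) for t in (-.4,-.45,-.5)])
"
```

```text
2.132482476809463 tab z if x=53.8 147.21451365726392 bar [ 37.27229516   0.         145.25865693] y1 90.4001149503961
tabtop rows [np.float64(253.9), np.float64(248.7), np.float64(243.4)]
2.143939651732468 tab z if x=53.8 146.63645199852763 bar [ 37.25798763   0.         144.80554247] y1 91.0581701565106
tabtop rows [np.float64(254.3), np.float64(249.1), np.float64(243.8)]
2.1557754525766604 tab z if x=53.8 146.0520620904966 bar [ 37.24453562   0.         144.34706882] y1 91.73447044243034
tabtop rows [np.float64(254.6), np.float64(249.5), np.float64(244.2)]
```

```bash
python3 -m crank '{"slide":[[0,0,0.0007],[0,0,0]],"twist":[0,0]}'; python3 -m crank '{"slide":[[0,0,0.0007],[0,0,0]],"twist":[0,0]}'
```

```text
time: 9.9
tool_pos: [629.4, -30.0, 133.5]
tcp_rot: [180.0, 0.0, 165.6]
ft_force: [0.4, 4.5, 3.4]
finger_gap: 15.4
time: 10.1
tool_pos: [629.7, -30.1, 133.2]
tcp_rot: [180.0, 0.1, 165.6]
ft_force: [0.7, 4.2, 6.4]
finger_gap: 15.3
```

```bash
python3 -m crank '{"slide":[[0,0,-0.0014],[0.001,0,0],[0.0007,0,0],[0,0,0]],"twist":[0,0,0,0]}'; python3 -m crank '{"slide":[[0,0,0.0007],[0,0,0]],"twist":[0,0]}';python3 -m crank '{"slide":[[0,0,0.0007],[0,0,0]],"twist":[0,0]}'
```

```text
time: 10.5
tool_pos: [628.1, -29.7, 133.9]
tcp_rot: [180.0, 0.1, 165.6]
ft_force: [4.6, 3.1, 0.8]
finger_gap: 15.3
time: 10.7
tool_pos: [627.9, -29.7, 133.4]
tcp_rot: [180.0, 0.0, 165.6]
ft_force: [2.8, 3.1, 3.6]
finger_gap: 15.1
time: 10.9
tool_pos: [628.1, -29.7, 133.2]
tcp_rot: [180.0, 0.1, 165.6]
ft_force: [1.6, 2.2, 5.4]
finger_gap: 15.5
```

```bash
python3 -m crank '{"slide":[[0,0,-0.0014],[0.001,0,0],[0.001,0,0],[0,0,0]],"twist":[0,0,0,0]}'; python3 -m crank '{"slide":[[0.001,0,0],[0.0005,0,0],[0,0,0]],"twist":[0,0,0]}'
```

```text
time: 11.3
tool_pos: [625.7, -29.1, 133.7]
tcp_rot: [-180.0, 0.0, 165.6]
ft_force: [3.6, 3.0, 1.8]
finger_gap: 15.0
time: 11.6
tool_pos: [624.3, -28.7, 133.8]
tcp_rot: [-180.0, 0.0, 165.6]
ft_force: [3.3, 4.3, 2.5]
finger_gap: 14.9
```

```bash
python3 -c "
from fit import *
print(tcp()); snap('wrist','w11')
a=cv2.imread('pics/w11.png')[60:300,180:380];cv2.imwrite('pics/w11z.png',cv2.convertScaleAbs(cv2.resize(a,None,fx=2.5,fy=2.5,interpolation=cv2.INTER_CUBIC),alpha=1.3))"
```

```text
(array([ 51.4,   0.2, 133.8]), np.float64(-0.04997568152401044), array([3.3, 4.3, 2.5]), 14.9, 11.6)
```

View pics/w11z.png

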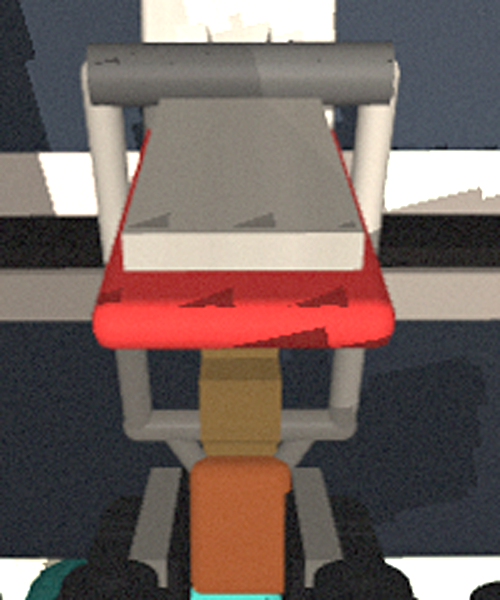

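```bash
python3 -m crank '{"slide":[[0.001,0,0],[0.001,0,0],[0,0,0]],"twist":[0,0,0]}'; python3 -m crank '{"slide":[[0.001,0,0],[0,0,0]],"twist":[0,0]}';python3 -m crank '{"slide":[[0.0007,0,0],[0,0,0]],"twist":[0,0]}'
```

```text
time: 11.95
tool_pos: [622.2, -28.2, 133.9]
tcp_rot: [-180.0, -0.0, 165.6]
ft_force: [3.6, 3.7, 2.2]
finger_gap: 15.4
time: 12.15
tool_pos: [621.4, -28.0, 134.0]
tcp_rot: [-180.0, 0.0, 165.6]
ft_force: [3.2, 2.6, 2.8]
finger_gap: 15.1
time: 12.35
tool_pos: [621.0, -27.9, 134.1]
tcp_rot: [180.0, 0.0, 165.6]
ft_force: [4.8, 3.4, 2.5]
finger_gap: 15.3
```

```bash
python3 -m crank '{"slide":[[0,0,0],[0,0,0],[0,0,0],[0,0,0]],"twist":[0,0,0,0]}' 0.6 20
python3 -c "
from fit import *
print(tcp()); snap('wrist','w12')"
```

```text
time: 12.75
tool_pos: [620.2, -28.1, 133.4]
tcp_rot: [-180.0, -0.1, 165.6]
ft_force: [0.5, 0.2, -0.6]
finger_gap: 34.2
(array([ 4.730e+01, -1.000e-01,  1.334e+02]), np.float64(-0.06318706139079922), array([ 0.5,  0.2, -0.6]), 34.2, 12.75)
```

View pics/w12.png

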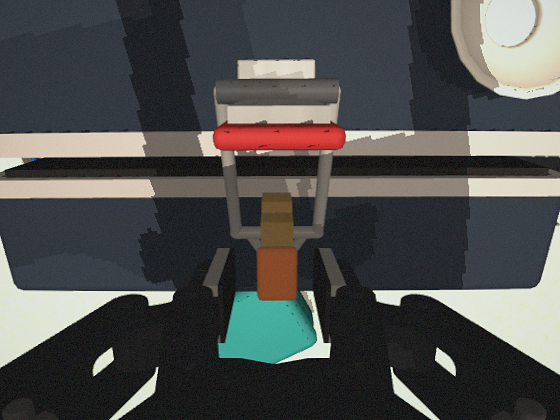

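```bash
python3 -m crank '{"slide":[[0,0,-0.02],[0,0,-0.025],[0,0,-0.024],[0.01,0,0],[0.012,0,0],[0.01,0,0],[0,0,0],[0,0,0]],"twist":[0,0,0,0,0,0,0,0]}' 0.6
python3 -m crank '{"slide":[[0,0,0],[0,0,0],[0,0,0]],"twist":[0,0,0]}' 1 20
python3 -c "
from fit import *
print(tcp()); snap('wrist','w13');print(tcp())"
```

```text
time: 13.6
tool_pos: [589.4, -19.8, 202.5]
tcp_rot: [-180.0, -0.0, 165.6]
ft_force: [-0.0, -0.7, -0.1]
finger_gap: 34.3
time: 13.9
tool_pos: [589.9, -20.0, 202.8]
tcp_rot: [-180.0, -0.0, 165.6]
ft_force: [-0.4, -0.6, -0.2]
finger_gap: 0.1
(array([1.600e+01, 2.000e-01, 2.028e+02]), np.float64(-0.05630145802668807), array([-0.4, -0.6, -0.2]), 0.1, 13.9)
(array([1.590e+01, 2.000e-01, 2.028e+02]), np.float64(-0.05269145975741907), array([0.6, 0.7, 0.2]), -0.1, 13.95)
```

View pics/w13.png

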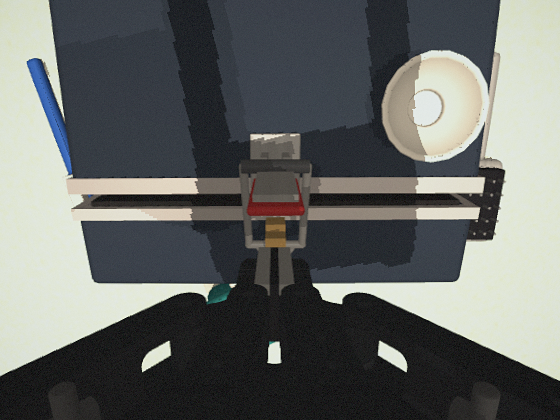

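```bash
python3 -c "
from fit import *
print(fitlt('w13',242,212,165,(1.65,-.4)))"
python3 -m crank '{"slide":[[0.006,0,0],[0.006,0,0],[0.002,0,0],[0.002,0,0],[0.002,0,0],[0,0,0]],"twist":[0,0,0,0,0,0]}'
python3 -c "
from fit import *
print(tcp()); snap('wrist','w14')"
```

```text
[ 1.63  -0.512] [-0.  -0.4  2.1] bar [ 27.5 142.8] tab [ 44.1 143.8] P1 [-23.  171.2]
[ 1.63016229 -0.51172436]
time: 14.55
tool_pos: [572.2, -15.3, 203.2]
tcp_rot: [180.0, 0.0, 165.6]
ft_force: [0.5, 0.7, -0.2]
finger_gap: 0.2
(array([ -2.3,   0.3, 203.2]), np.float64(-0.04422310409784558), array([ 0.5,  0.7, -0.2]), 0.2, 14.55)
```

View pics/w14.png

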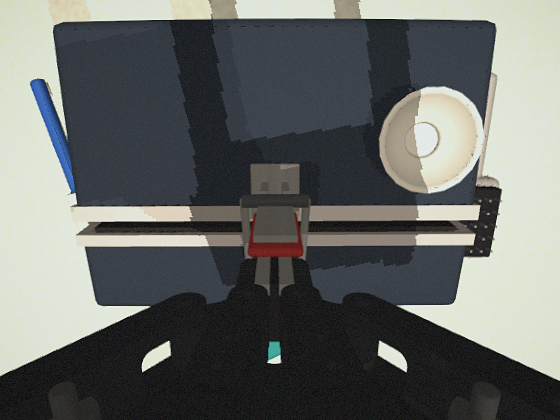

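```bash
python3 -m crank '{"slide":[[0.003,0,0],[0.003,0,0],[0.003,0,0],[0.003,0,0],[0,0,0]],"twist":[0,0,0,0,0]}'
python3 -m crank '{"slide":[[0.003,0,0],[0.003,0,0.0005],[0.003,0,0.0005],[0,0,0]],"twist":[0,0,0,0]}'
python3 -c "
from fit import *
print(tcp()); snap('wrist','w15')"
```

```text
time: 15.1
tool_pos: [560.5, -12.4, 203.1]
tcp_rot: [-180.0, 0.0, 165.6]
ft_force: [2.4, -1.2, 1.9]
finger_gap: -0.0
time: 15.5
tool_pos: [551.4, -10.1, 201.7]
tcp_rot: [-180.0, -0.0, 165.6]
ft_force: [4.0, -1.3, 0.2]
finger_gap: -0.1
(array([-23.7,   0.3, 201.7]), np.float64(-0.045367338100838595), array([ 4. , -1.3,  0.2]), -0.1, 15.5)
```

View pics/w15.png

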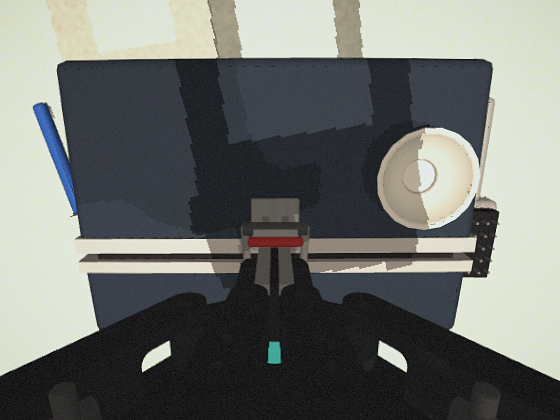

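```bash
python3 -c "
from fit import *
q=least_squares(lambda q:proj('w15',case2w(C,lev(q[0],(-64,0,0))))[1]-241,[1.3]);print(q.x)
snap('scene','s15')
a=cv2.imread('pics/s15.png')[160:280,180:340]; a=cv2.convertScaleAbs(cv2.resize(a,None,fx=5,fy=5,interpolation=cv2.INTER_CUBIC),alpha=1.6); cv2.imwrite('pics/s15z.png',a)"
python3 -m crank '{"slide":[[0.003,0,0.001],[0.003,0,0.0012],[0.003,0,0.0014],[0,0,0]],"twist":[0,0,0,0]}'
```

```text
[1.24704619]
time: 16.0
tool_pos: [542.7, -7.9, 198.2]
tcp_rot: [-180.0, -0.0, 165.6]
ft_force: [1.7, -1.6, 1.2]
finger_gap: 0.2
```

View pics/s15z.png

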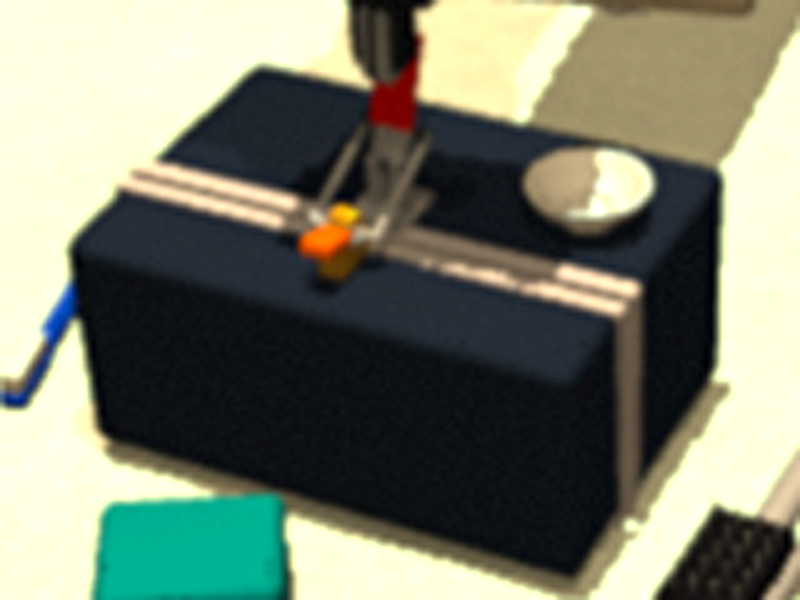

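```bash
python3 -m crank '{"slide":[[0.003,0,0.0017],[0.003,0,0.002],[0.0025,0,0.002],[0,0,0]],"twist":[0,0,0,0]}'
python3 -c "
from fit import *
print(tcp()); snap('wrist','w16')"
```

```text
time: 16.4
tool_pos: [534.0, -5.6, 192.2]
tcp_rot: [-180.0, -0.1, 165.6]
ft_force: [-0.1, -1.0, 2.9]
finger_gap: -0.2
(array([-41.7,   0.3, 192.2]), np.float64(-0.04109800796103258), array([-0.1, -1. ,  2.9]), -0.2, 16.4)
```

View pics/w16.png

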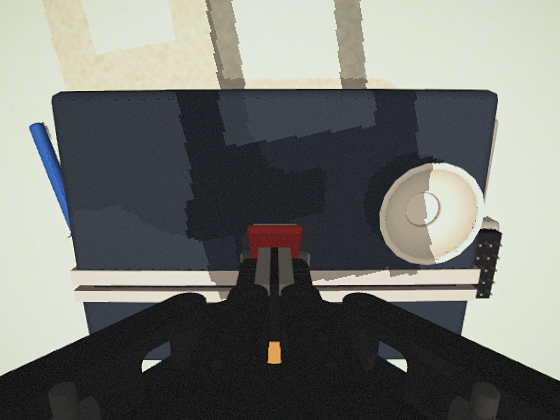

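```bash
python3 -m crank '{"slide":[[0.002,0,0.0025],[0.002,0,0.003],[0.0015,0,0.003],[0,0,0]],"twist":[0,0,0,0]}'
python3 -m crank '{"slide":[[0.0015,0,0.003],[0.0015,0,0.003],[0,0,0]],"twist":[0,0,0]}'
python3 -c "
from fit import *
print(tcp()); snap('wrist','w17')"
```

```text
time: 16.85
tool_pos: [528.8, -4.1, 183.1]
tcp_rot: [180.0, -0.1, 165.6]
ft_force: [0.8, -0.2, 0.5]
finger_gap: -0.3
time: 17.15
tool_pos: [525.9, -3.6, 177.0]
tcp_rot: [-180.0, -0.1, 165.6]
ft_force: [-0.1, -0.3, 0.0]
finger_gap: -0.2
(array([-50. ,   0.3, 177. ]), np.float64(-0.046757230375298775), array([-0.1, -0.3,  0. ]), -0.2, 17.15)
```

View pics/w17.png

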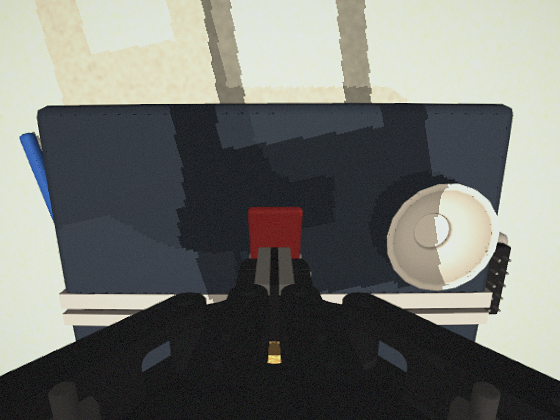

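```bash
python3 -c "
from fit import *
for p in (0,.1,.2,.3,.4,.5): print(p,proj('w17',case2w(C,lev(p,(-64,0,5)))).round(1))
snap('scene','s17')
a=cv2.imread('pics/s17.png')[160:280,180:340]; a=cv2.convertScaleAbs(cv2.resize(a,None,fx=5,fy=5,interpolation=cv2.INTER_CUBIC),alpha=1.6); cv2.imwrite('pics/s17z.png',a)"
```

```text
0 [275.9 182.6]
0.1 [276.  187.1]
0.2 [276.1 193.2]
0.3 [276.2 201.3]
0.4 [276.3 211.2]
0.5 [276.4 222.9]
```

View pics/s17z.png

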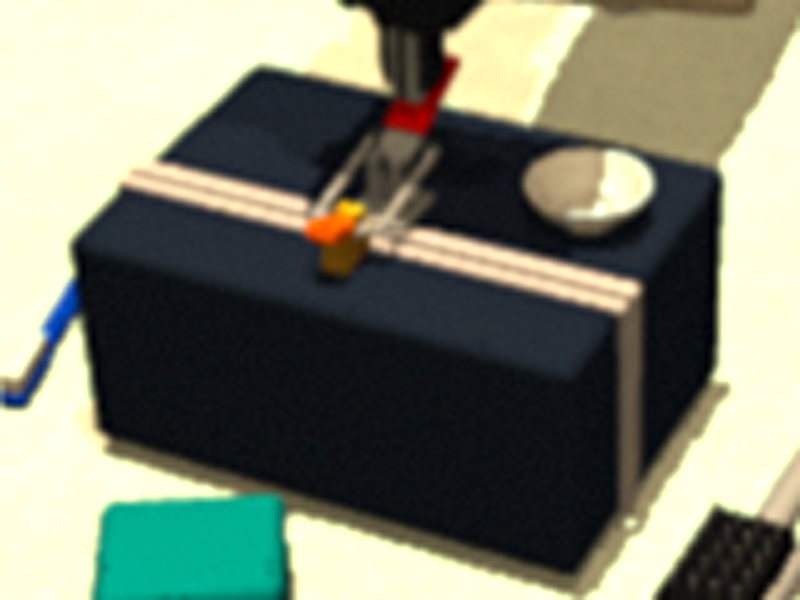

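```bash
python3 -m crank '{"slide":[[0.001,0,0.0025],[0.001,0,0.0025],[0.0005,0,0.0025],[0,0,0]],"twist":[0,0,0,0]}'
python3 -c "
from fit import *
print(tcp()); snap('wrist','w18')
for p in (0,.05,.1,.15,.2,.3): print(p,proj('w18',case2w(C,lev(p,(-64,0,5)))).round(1))"
```

```text
time: 17.65
tool_pos: [523.9, -3.1, 170.0]
tcp_rot: [-180.0, -0.1, 165.6]
ft_force: [0.7, -0.1, -0.5]
finger_gap: -0.3
(array([-52.2,   0.2, 170. ]), np.float64(-0.05272118170486095), array([ 0.7, -0.1, -0.5]), -0.3, 17.65)
0 [276.  190.2]
0.05 [276.1 192.5]
0.1 [276.1 195.2]
0.15 [276.2 198.4]
0.2 [276.2 202. ]
0.3 [276.3 210.7]
```

View pics/w18.png

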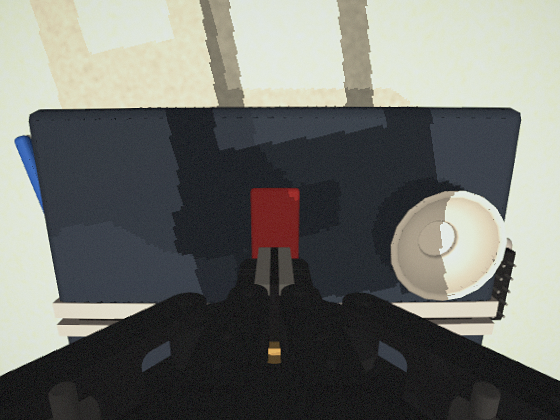

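```bash
python3 -m crank '{"slide":[[0,0,-0.02],[0,0,-0.04],[0,0,-0.04],[-0.01,0,-0.03],[0,0,0],[0,0,0]],"twist":[0,0,0,0,0,0]}'
python3 -c "
from fit import *
print(tcp()); snap('wrist','w19');snap('scene','s19')
a=cv2.imread('pics/s19.png')[160:280,180:340]; a=cv2.convertScaleAbs(cv2.resize(a,None,fx=5,fy=5,interpolation=cv2.INTER_CUBIC),alpha=1.6); cv2.imwrite('pics/s19z.png',a)
for p in (0,.05,.1,.15,.2,.3): print(p,proj('w19',case2w(C,lev(p,(-64,0,5)))).round(1))"
```

```text
time: 18.3
tool_pos: [534.5, -5.7, 301.4]
tcp_rot: [180.0, 0.1, 165.6]
ft_force: [-0.2, -0.1, -1.1]
finger_gap: 0.2
(array([-41.2,   0.4, 301.4]), np.float64(-0.05203220100519701), array([-0.2, -0.1, -1.1]), 0.2, 18.3)
0 [274.7 142. ]
0.05 [274.8 142.7]
0.1 [274.8 143.7]
0.15 [274.8 144.9]
0.2 [274.8 146.3]
0.3 [274.8 149.8]
```

View pics/w19.png

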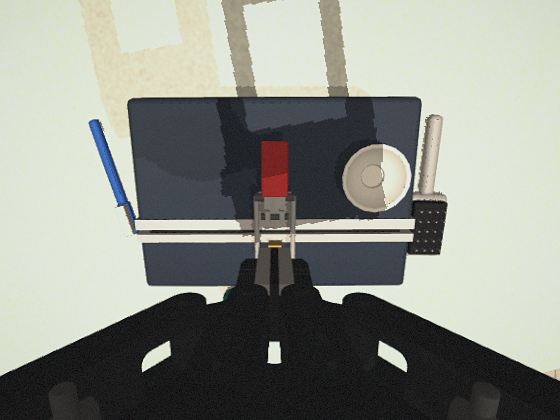

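View pics/s19z.png

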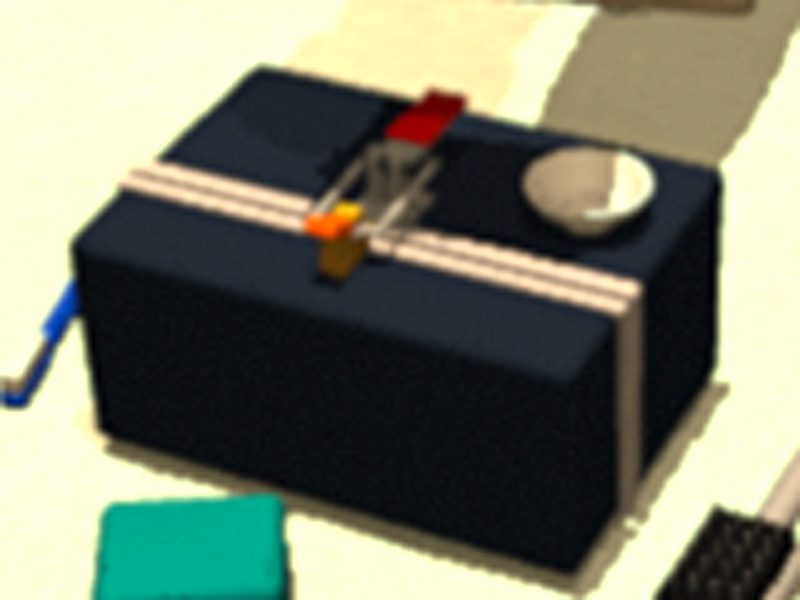

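```bash
python3 -m crank '{"slide":[[0,0,0],[0,0,0],[0,0,0],[0,0,0],[0,0,0]],"twist":[0,0,0,0,0]}' 0
python3 -c "
from fit import *
from bench import hand_in
print(tcp()); snap('wrist','w20'); print(hand_in())"
```

```text
time: 18.9
tool_pos: [533.9, -5.6, 300.5]
tcp_rot: [-180.0, -0.0, 165.6]
ft_force: [0.3, -0.3, -0.6]
finger_gap: 72.4
(array([-4.180e+01,  3.000e-01,  3.005e+02]), np.float64(-0.047572147558661015), array([ 0.3, -0.3, -0.6]), 72.4, 18.9)
the job is handed in; nothing more can be done
None
```

View pics/w20.png

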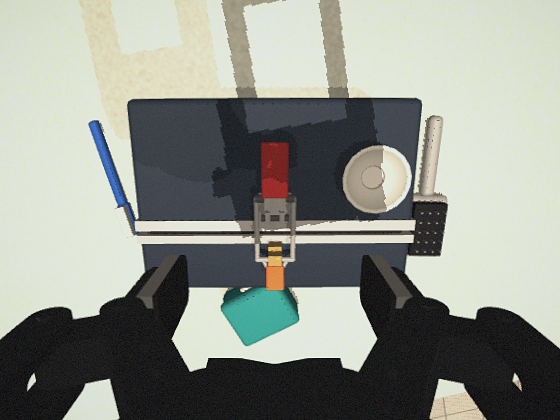

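The latch is closed and the job is handed in at about 19 s.

**What I did:**
- I gripped the loop's tab and lowered the bar onto the keeper pad, which I felt at about 6 N. The keeper looked about 3–4 mm below mid-height.
- I slid the bar back under the lip to the post; the wrist picture showed the lip covering the bar. Then I let go of the tab.
- I swung the lever back with the closed fingertips, with sampled readings no higher than about 4 N. It snapped flat by itself, so I never pressed on it once it was down.

**Last checks:**
- The lever tip is at picture row 141; row 142 is predicted for fully flat.
- The loop is still hooked under the lip, and the seam gap has closed to a thin line.
- The dish, brushes and denture case look undisturbed.
- The gripper is open and clear of everything, with the force reading near zero.

**One disagreement:** in the pictures the loop's hinge sat 2–3 pixels off my model throughout. The contact feel and the direct views settled where the bar was.

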